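# Reset the dosing carriage on its rail

## Task

Move the dosing carriage to its marked position on the rail: swing its clamp lever open (towards the robot), slide the carriage until the pointer on its far side stands exactly opposite the tip of the pointed tab (not the square one), then swing the lever fully back home along the rail so the carriage is locked there. The cross beam is in the way from straight above, so come at the lever with the tool tilted, and leave the jug, bottle and wrench where they are.

Things in the scene. Friction and masses are not known exactly. Their poses are not given: they have to be found in the camera images.
- rail: Fixed slotted aluminium dosing rail. Origin: underside, on the travel line, mid-length; its y axis runs along the rail, its x axis points away from the robot at yaw 0, z up. Base x -45 to +115 mm, y +-315 mm, 30 mm high. At y = +-300 mm stand 30 x 30 mm uprights that carry a 30 x 30 mm cross beam along y: x -5 to +25 mm, z 215 to 245 mm, over the whole rail.
- carriage (a joint): Position (m) of the grey carriage along the rail's y; 0 = mid-length, range +-0.125. Its block is 60 mm (x) x 120 mm (y), centred on the rail's x = 0, top at z 65 mm above the table. Pushing it takes about 7 N once the lever is open; it does not move while the lever is closed. A bent 8 mm steel spout stands on it at y = -45 mm from its centre, x +15 to +109 mm, up to z 122 mm.
- lever (a joint): Angle (rad) of the steel clamp lever on top of the carriage about a vertical axis. 0 = closed: its arm lies along the rail's +y, against its stop. 1.57 = open: the arm points to the rail's -x (towards the robot); stop at 1.6. It stays where it is left; turning takes about 0.1 to 0.2 N m.
- lever_pivot (a point): Point on the lever's axis (x 0, y +20 mm from the carriage's centre), at the top of the hub, z 82 mm above the table. The point turns with the lever.
- lever_grip (a point): Middle of the upper half of the lever's upright round white grip, 70 mm from the lever's axis. Grip: 18 mm diameter, vertical, spins freely on its own axis, z 80 to 125 mm; the arm below it is 14 mm wide, z 71 to 80 mm. The point is at z 107 mm, 108 mm below the beam.
- thumb_plate (a point): Middle of the free part of the carriage's grey thumb plate, which stands out towards the robot: 14 mm thick (along y), x -78 to -30 mm and z 34 to 84 mm; the point is at x -60 mm, z 70 mm. It is 45 mm on the -y side of the carriage's centre; pinch it across its thickness to slide the carriage.
- pointer_tip (a point): Tip of the flat black arrow-shaped pointer on the far (+x) side of the carriage, at the carriage's centre in y, rail x +60 mm, z 34 mm.
- pointed_tab: Fixed black plastic tab 24 mm wide, 36 mm long, 6 mm thick, whose near end is a 90 degree point towards the carriage, on the far strip of the rail. Origin: at its tip, 63 mm from the travel line, on the rail's surface (z 30 mm). Its y axis is along the rail; the pointer is on the mark when it has the same y in this frame.
- square_tab: Fixed black plastic tab, 36 x 24 x 6 mm, with a square end, on the same strip on the other side of the start position; not a mark. Origin: middle of its near edge.
- jug: Loose white open jug, 100 mm across, 130 mm high, past the +y end of the rail; origin under its centre. Bystander.
- bottle: Loose white bottle with a cap, 60 mm across, 150 mm high, past the -y end of the rail; origin under its centre. Bystander.
- wrench: Loose steel wrench lying flat, 170 mm long along its x, 9 mm thick, on the robot's side of the rail; origin under its middle. Bystander.

How it is judged (in metres and radians):
On the way, in this order (a step that is already met when the one before it is completed fails the run):
1. the lever is swung open (beyond 1.2 rad) (value of joint lever above 1.2 rad), for 0.2 s.
2. with the lever still open, the carriage stands with its pointer within 4 mm of the pointed tab's tip along the rail (value of joint lever above 0.8 rad and y of pointer_tip in the frame of pointed_tab between -0.004 and 0.004 m), for 0.2 s.
At the end, for the whole second after the job is handed in: The lever is closed again (below 0.12 rad, about 7 degrees), and the carriage's pointer is within 4 mm of the pointed tab's tip, measured along the rail (value of joint lever below 0.12 rad and y of pointer_tip in the frame of pointed_tab between -0.004 and 0.004 m); the robot touches nothing.
It fails at once if the jug is moved by more than 30 mm or tipped (distance of jug from where it was at the start of the episode above 0.03 m or angle between jug's own z axis and vertical above 0.3 rad).
It fails at once if the bottle is moved by more than 30 mm or tipped (distance of bottle from where it was at the start of the episode above 0.03 m or angle between bottle's own z axis and vertical above 0.3 rad).
It fails at once if the wrench is moved by more than 30 mm (distance of wrench from where it was at the start of the episode above 0.03 m).
It also fails if it takes over 72 s, if anything falls off the work surface, if the arm or the gripper's body presses on something with over 40 N, if the wrist force passes 120 N, or if a joint passes its speed limit or range.

## Robot

A 6-joint arm with a two-finger parallel gripper is mounted at the origin on the work surface. World frame = base frame: x ahead of the robot, y to its left, z up, the work surface at z = 0. Lengths are in mm, angles in rad, forces in N, time in s.
With the tool pointing down it reaches from about 275 to 1000 mm from the base axis. Payload 8.4 kg.
Tool frame: the origin (TCP) lies at the very end of the fingers, on their centre line; the grasp point (between the pads) lies 19 mm behind it; z points along the fingers, y is the line along which they close (so a half turn about z gives the same grasp; the last joint's range is limited). The gripper opens to 85 mm and grips with 20 to 120 N. Pads are 22 mm wide; open, the fingers measure 114 mm over their backs; the gripper's body (76 mm by 85 mm) begins 54 mm behind the grasp point. The pads swing forward as they close: fully open they stand 13 mm farther back than shut.
Start: joints at [1.115, 0.353, 1.633, -0, 1.155, -0.002], TCP at [273.989, 561.745, 231.281] pointing down, gripper open.
Joint ranges: [-2.63, 2.63], [-0.92, 2.1], [0.06, 2.66], [-1.3, 4.44], [0, 2.69], [-3.02, 3.02]. Speed limits (rad/s): [2.22, 2.22, 2.79, 3.14, 3.14, 3.14].

## Interface

Orientations are given as [roll, pitch, yaw] about the fixed x, y, z axes, in that order (R = Rz(yaw) Ry(pitch) Rx(roll)).
In Python, from rig import telemetry, imaging, r gives the robot as it stands. The module is installed in compiled form; this text tells all that it offers.
- The arm moves only by the tool step_arm, never from a script. Its argument "moves" is a list of rows, each a list of 3 entries, a list of its own where there are three numbers: the turn, a rotation vector about the tool's x, y, z scaled (see below), then the shift along the tool's x, y, z scaled (see below), then the opening, from -1 (shut) to 1 (fully open). A call has 1 to 8 rows; each row is the pose to reach, as a shift and turn from the pose commanded when the call began, along the tool's axes at that moment; what a row does not reach only later rows make up. The controller multiplies each number of a shift by 200 mm and each number of a turn by 45 degrees. A row lasts 1/10 s, in which the tool goes at most 50 mm and 8.59 degrees, less where a joint would pass 70% of its speed; a pose out of reach is approached as far as the arm can. A call with a number of a shift or a turn outside -1 to 1 is refused whole. A call with a gripper value outside its range is refused whole. The fingers move at their own pace and stop on an object; "squeeze" is the grip in N (left out, the last holds). Time passes only in rows, so rows that repeat a pose let the fingers close. It gives the time, the measured TCP pose, the force, the opening and the grip force at its end, in the units of the state.
- telemetry.sense(): the state, without advancing time (a new reading comes with each control period).
- imaging.grab_frame(name): name is "scene" or "top"; returns the picture (420x560x3 uint8, red, green, blue); there is no depth.
- imaging.calibration(name): a dict with "fx", "fy", "cx", "cy" (pixels), "cam_to_world" (4x4, takes a point from camera to world coordinates). Camera axes: x right, y up, looking along -z (the intrinsics and any distortion apply to the point x, -y, -z); pixel columns grow to the right and rows downward; lengths in mm; the calibration is good to about 2 mm. A picture is of the moment at which its call begins. calibration takes no time and is no camera call.
- r.sign_off(): hands the job in; it is judged then, once.
Trained networks look in the newest picture that a camera, given by its name, has taken for a name from the list of things; names that differ only in an ending like _2 or _b are one class to them, and where a whole thing is asked for, a point or a joint stands for the part that bears it (a point fixed in the world has none). Each returns a list of dicts, best first, with "conf" (0 to 1); they miss things now and then, are a little off and sometimes report something else, mostly with a low value. They report only what shows in the picture. A call takes as long as a camera call.
- imaging.recognise(camera, name): "extent" ([left, top, width, height] in pixels, round what is visible of it).
- imaging.mark_of(camera, name): "xy" ([column, row] in pixels: a listed point, or the origin of a listed thing).
The state is a dict: "clock": time; "qpos": joint angles; "qvel": joint speeds; "joint_efforts": joint torques, N m; "eef_pos": TCP position; "tcp_rot": TCP orientation; "contact_force": force on the tool from outside, world axes, zero at the start; "wrist_torque": the same for the moment, N m; "opening": opening from 0.0 (shut) to 1.0 (fully open); "grasp_force": force on a finger pad.
Only numpy, scipy, OpenCV 4.12 (cv2) and the standard library are available. Lean on these libraries where they do the work, as an engineer would, in place of code of your own. Each camera call takes 0.05 s, during which the arm holds its last target. There are 200 camera calls.

## Working session

There is one attempt and no reset: what is moved stays moved. The work goes in short steps, Python scripts to look and compute and a tool call to move; the robot and the scene stay as the last step left them, time stands still between calls to the robot, and variables do not carry over. Pictures are saved under pics/ and viewed, at most 10 in all, crops included, and the job is handed in when it is done.

Besides the shell and the picture viewer there is one more tool, called after "Emit:" by a JSON object that holds its "api" and its "payload". step_arm: Moves the arm, as the interface text tells. Its arguments: {"type":"object","properties":{"moves":{"type":"array"},"squeeze":{"type":"number"}},"required":["moves"]}

```bash
mkdir -p pics; cat > h.py <<'E'
import numpy as np, cv2
from rig import telemetry, imaging, r
from scipy.spatial.transform import Rotation as R
def cal(c):
    k=imaging.calibration(c); return k,np.array(k["cam_to_world"])
def ray(c,px):
    k,T=cal(c); d=np.array([(px[0]-k["cx"])/k["fx"],-(px[1]-k["cy"])/k["fy"],-1.])
    return T[:3,3],T[:3,:3]@d
def at_z(c,px,z):
    o,d=ray(c,px); return o+d*(z-o[2])/d[2]
def proj(c,p):
    k,T=cal(c); q=T[:3,:3].T@(np.array(p)-T[:3,3])
    return np.array([k["cx"]+k["fx"]*q[0]/-q[2],k["cy"]-k["fy"]*q[1]/-q[2]])
def save(c,n):
    im=imaging.grab_frame(c); cv2.imwrite("pics/"+n+".png",im[:,:,::-1]); return im
E
python3 - <<'E'
from h import *
np.set_printoptions(precision=1,suppress=True)
Z=dict(lever_pivot=82,lever_grip=107,thumb_plate=70,pointer_tip=34,pointed_tab=30,square_tab=30,rail=0,jug=0,bottle=0,wrench=0)
a=save("scene","s0");b=save("top","t0")
for c in("scene","top"):
    k=imaging.calibration(c);print(c,k)
    for n,z in Z.items():
        for m in imaging.mark_of(c,n)[:2]: print(n,np.array(m["xy"]),round(m["conf"],2),at_z(c,m["xy"],z))
print(telemetry.sense())
E
```

```text
scene {'fx': 530.3235951149994, 'fy': 530.3235951149994, 'cx': 282.97299246405987, 'cy': 211.80200086127186, 'cam_to_world': array([[  -0.5,   -0.7,    0.5, 1260.2],
       [   0.9,   -0.4,    0.3,  398.4],
       [   0. ,    0.6,    0.8, 1092.5],
       [   0. ,    0. ,    0. ,    1. ]])}
lever_grip [283.6 215.5] 0.83 [580.1  22.5 107. ]
thumb_plate [245.2 187.5] 0.75 [ 522.5 -121.9   70. ]
pointer_tip [238.2 236.1] 0.97 [640.7 -71.8  34. ]
pointed_tab [211.9 226.4] 0.41 [ 644.9 -147.3   30. ]
square_tab [266.4 249.9] 0.43 [640.2   8.2  30. ]
rail [255.9 223.4] 0.57 [564.  -68.4   0. ]
jug [411.5 303.2] 0.65 [588.8 366.5   0. ]
bottle [130.5 176.8] 0.9 [ 593.3 -457.6    0. ]
wrench [211.2 160.3] 0.44 [ 431.  -296.8    0. ]
top {'fx': 480.5294090443901, 'fy': 480.5294090443901, 'cx': 283.59667625299574, 'cy': 207.23367897502231, 'cam_to_world': array([[  -0. ,    1. ,   -0.1,  454.4],
       [  -1. ,   -0. ,   -0. ,   39.5],
       [  -0. ,    0.1,    1. , 1278.4],
       [   0. ,    0. ,    0. ,    1. ]])}
lever_pivot [319.7 190.6] 0.77 [581.2 -46.5  82. ]
lever_grip [293.6 191. ] 0.69 [577.8  19.2 107. ]
pointed_tab [355.2 168. ] 0.46 [ 645.9 -143.7   30. ]
square_tab [296.6 169.3] 0.63 [643.    9.8  30. ]
rail [321.1 196.7] 0.62 [573.6 -56.    0. ]
jug [160.  193.2] 0.85 [584.5 374.8   0. ]
bottle [471.9 189.2] 0.97 [ 592.3 -458.7    0. ]
bottle [162.6 194.6] 0.29 [580.7 367.8   0. ]
wrench [409.3 244.8] 0.91 [ 444.8 -288.5    0. ]
{'clock': 1.1, 'qpos': array([ 1.1,  0.4,  1.6, -0. ,  1.2, -0. ]), 'qvel': array([ 0., -0.,  0.,  0., -0.,  0.]), 'joint_efforts': array([  0. , -60.5, -34.2,  -0. ,   0. ,  -0. ]), 'eef_pos': array([274. , 561.8, 231.3]), 'tcp_rot': array([3.1, 0. , 2.7]), 'contact_force': array([-0.5, -0.2,  0. ]), 'wrist_torque': array([-0. , -0. ,  0.1]), 'grasp_force': 0.0, 'opening': 0.9965135125055735}
```

```bash
python3 - <<'E'
import cv2,numpy as np
s=cv2.imread('pics/s0.png')[140:300,160:360];t=cv2.imread('pics/t0.png')[140:300,220:420]
o=np.vstack([cv2.resize(x,(740,298),interpolation=cv2.INTER_CUBIC) if 0 else cv2.resize(x,None,fx=3.7,fy=3.7,interpolation=3)[:, :740] for x in (s,)])
cv2.imwrite('pics/a.png',o);cv2.imwrite('pics/b.png',cv2.resize(t,None,fx=3.7,fy=3.7,interpolation=3))
E
```

```text
(no output)
```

View pics/a.png

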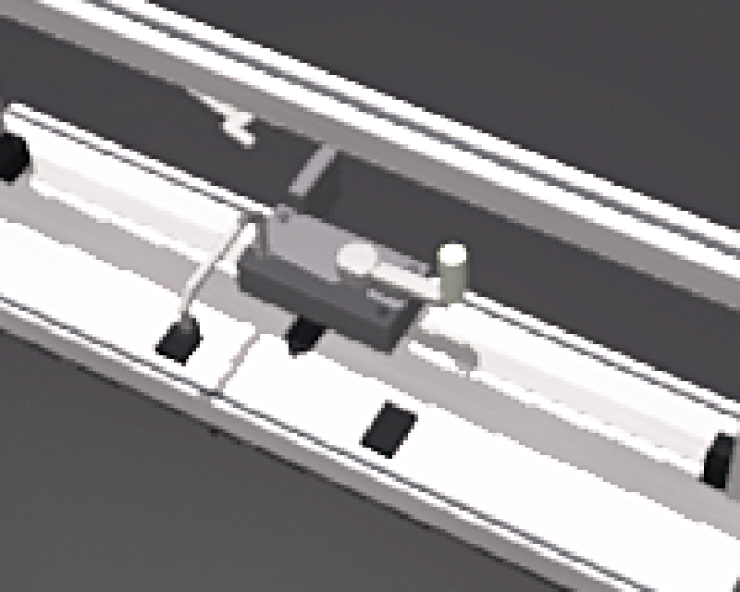

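View pics/b.png

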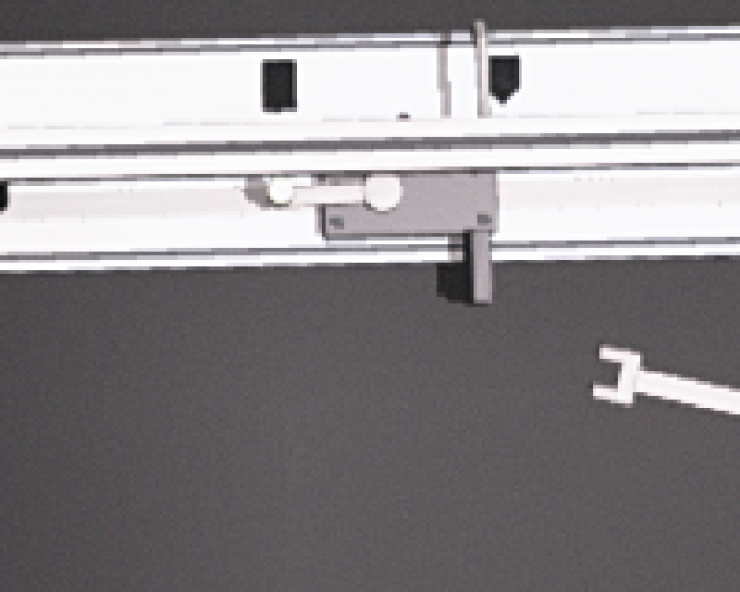

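View pics/s0.png

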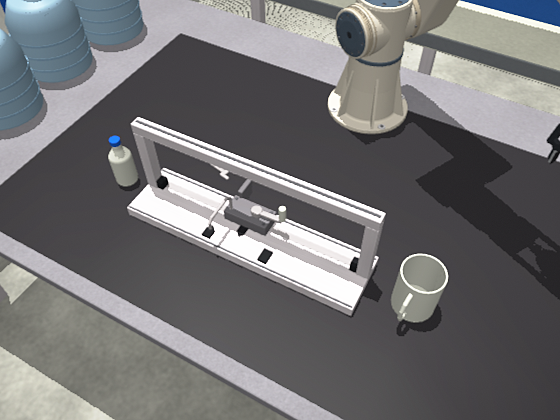

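The top view shows the pointed tab at (355.7, 168), the square tab at (296, 169.5), and the lever lying along +y with its grip at (294, 191). The scene view shows the pointer at (238, 236) and the tab tip at (212, 226), so the carriage has to go about 75 mm towards -y. Next I'll fit the rail frame.

```bash
cat > fit.py <<'E'
from h import *
from scipy.optimize import least_squares
def loc(ob,lever):
    # ob: list (cam,name,xy,conf); params X0,yaw,yc,yt,ys (rail y measured from world foot at y=0)
    def pts(p):
        X0,w,yc,yt,ys=p; c,s=np.cos(w),np.sin(w)
        L=dict(lever_pivot=(0,yc+20,82),lever_grip=(-70*np.sin(lever),yc+20+70*np.cos(lever),107),thumb_plate=(-60,yc-45,70),
          pointer_tip=(60,yc,34),pointed_tab=(63,yt,30),square_tab=(63,ys,30))
        return {n:np.array([X0+c*a-s*b,s*a+c*b,z]) for n,(a,b,z) in L.items()}
    def f(p):
        P=pts(p); return np.concatenate([(proj(c,P[n])-xy)*k for c,n,xy,k in ob])
    s=least_squares(f,[580,.02,-70,-145,10],loss='soft_l1',x_scale=[1,.01,1,1,1]); return s.x,pts(s.x),f(s.x)
E
python3 - <<'E'
from fit import *
np.set_printoptions(precision=2,suppress=True)
im=cv2.imread('pics/t0.png',0).astype(float)
pp=[]
for x in list(range(240,330,6))+list(range(365,420,6)):
    col=im[195:225,x]; g=np.diff(col); j=np.where(g<-25)[0]
    j=j.max() if len(j) else None
    if j: pp.append(at_z("top",(x,195+j+.5+0),0))
pp=np.array(pp);f=np.polyfit(pp[:,1],pp[:,0],1);print("edge slope",f,pp[:,0]-np.polyval(f,pp[:,1]))
ob=[]
for i in range(3):
  for c in("scene","top"):
    imaging.grab_frame(c)
    for n in("lever_pivot","lever_grip","thumb_plate","pointer_tip","pointed_tab","square_tab"):
        m=imaging.mark_of(c,n)
        if m and m[0]["conf"]>.35: ob.append((c,n,np.array(m[0]["xy"]),1.))
x,P,rs=loc(ob,0)
print(x)
for n in P: print(n,P[n])
for o,e in zip(ob,rs.reshape(-1,2)): print(o[0],o[1],o[2],e)
E
```

```text
edge slope [ -0.02 534.5 ] [ 0.64  0.28 -0.09 -0.45 -0.82 -1.18  1.12  0.76  0.39  0.02 -0.34 -0.71
 -1.07  1.23  0.87 -1.62  0.68  0.31 -0.05 -0.42 -0.78  1.52 -1.51  0.79
  0.43]
[ 577.12    0.03  -73.99 -146.33   10.57]
lever_pivot [578.58 -53.97  82.  ]
lever_grip [576.68  16.   107.  ]
thumb_plate [ 520.37 -120.58   70.  ]
pointer_tip [639.11 -72.34  34.  ]
pointed_tab [ 644.07 -144.56   30.  ]
square_tab [639.81  12.27  30.  ]
scene lever_pivot [255.5 210.6] [ 1.06 -1.12]
scene lever_grip [281.5 211.2] [0.39 2.25]
scene thumb_plate [246.4 185.5] [-0.33  1.66]
scene pointer_tip [237.1 233.1] [1.25 2.47]
scene pointed_tab [210.5 226.5] [2.48 0.1 ]
scene square_tab [255.  229.4] [12.93 21.05]
top lever_pivot [325.  189.3] [-2.31  2.35]
top lever_grip [292.9 193. ] [ 2.01 -1.54]
top thumb_plate [350.8 215.9] [-1.8  -0.83]
top pointed_tab [352.7 168.8] [ 2.85 -0.11]
top square_tab [297.1 169.5] [-1.46  1.03]
scene lever_pivot [256.3 208. ] [0.26 1.48]
scene lever_grip [282.3 214.5] [-0.41 -1.05]
scene thumb_plate [245.8 187.7] [ 0.27 -0.54]
scene pointer_tip [236.1 235.3] [2.25 0.27]
scene pointed_tab [213.2 226. ] [-0.22  0.6 ]
scene square_tab [267.7 250. ] [0.23 0.45]
top lever_pivot [322.7 190.6] [-0.01  1.05]
top lever_grip [293.8 193.2] [ 1.11 -1.74]
top thumb_plate [349.6 214.9] [-0.6   0.17]
top pointed_tab [354.9 171. ] [ 0.65 -2.31]
top square_tab [294.5 167.6] [1.14 2.93]
scene lever_pivot [255.9 207.7] [0.66 1.78]
scene lever_grip [284.2 216.2] [-2.31 -2.75]
scene thumb_plate [245.7 185.8] [0.37 1.36]
scene pointer_tip [241.3 236. ] [-2.95 -0.43]
scene pointed_tab [212.  224.5] [0.98 2.1 ]
scene square_tab [269.  251.6] [-1.07 -1.15]
top lever_pivot [319.1 189. ] [3.59 2.65]
top lever_grip [295. 194.] [-0.09 -2.54]
top thumb_plate [346.1 213.8] [2.9  1.27]
top pointer_tip [161.8 195.8] [166.3  -25.35]
top pointed_tab [355.2 168.1] [0.35 0.59]
top square_tab [293.8 169.4] [1.84 1.13]
```

```bash
cat >> h.py <<'E'
W=0.022
def Rt(tilt,yaw=W):
    t=np.radians(tilt); s,c=np.sin(t),np.cos(t)
    return R.from_euler('z',yaw)*R.from_matrix(np.array([[-c,0,s],[0,1,0],[-s,0,-c]]))
def rel(targets,tilt=50,yaw=W,grasp=True):
    """targets: grasp points (world); print rows [turn],[shift] in move units."""
    st=telemetry.sense(); p0=np.array(st["eef_pos"]); R0=R.from_euler('xyz',st["tcp_rot"]); T=Rt(tilt,yaw)
    for g in targets:
        p=np.array(g,float)+(T.apply([0,0,19]) if grasp else 0)
        print(np.round(np.degrees((R0.inv()*T).as_rotvec())/45,3).tolist(),np.round(R0.inv().apply(p-p0)/200,3).tolist())
E
python3 - <<'E'
from h import *
rel([(300,400,230),(330,200,240),(420,17,240)])
rel([(300,400,230),(330,200,240),(420,17,240)],tilt=15)
E
```

```text
[-0.264, -1.09, -0.567] [-0.536, -0.637, 0.067]
[-0.264, -1.09, -0.567] [-1.109, -1.47, 0.017]
[-0.264, -1.09, -0.567] [-1.915, -2.095, 0.017]
[-0.079, -0.327, -0.602] [-0.493, -0.659, 0.098]
[-0.079, -0.327, -0.602] [-1.066, -1.492, 0.048]
[-0.079, -0.327, -0.602] [-1.872, -2.117, 0.048]
```

Emit:
{"api": "step_arm", "payload": {"moves": [[[-0.22, -0.93, -0.48], [-0.75, -1, 0], 0.2], [[-0.22, -0.93, -0.48], [-0.75, -1, 0], 0.2], [[-0.22, -0.93, -0.48], [-0.75, -1, 0], 0.2], [[-0.22, -0.93, -0.48], [-0.75, -1, 0], 0.2], [[-0.22, -0.93, -0.48], [-0.75, -1, 0], 0.2], [[-0.22, -0.93, -0.48], [-0.75, -1, 0], 0.2], [[-0.22, -0.93, -0.48], [-0.75, -1, 0], 0.2], [[-0.22, -0.93, -0.48], [-0.75, -1, 0], 0.2]]}}

```text
clock: 4.0
eef_pos: [320.9, 317.7, 231.7]
tcp_rot: [3.108, 0.743, 3.07]
contact_force: [-0.4, -0.1, 0.8]
opening: 0.601
grasp_force: 0.0
```

```bash
python3 - <<'E'
from h import *
s=telemetry.sense();print(s["eef_pos"],s["qpos"],s["opening"])
rel([(380,150,230),(450,17,215),(500,17,172)])
E
```

```text
[320.89731277 317.66346133 231.66081534] [ 1.29750351  0.01947336  2.29641023 -0.99409011  0.89843903  0.46423234] 0.6014918655219718
[-0.043, -0.163, -0.085] [-0.267, -0.819, 0.313]
[-0.043, -0.163, -0.085] [-0.509, -1.468, 0.615]
[-0.043, -0.163, -0.085] [-0.547, -1.461, 0.942]
```

Emit:
{"api": "step_arm", "payload": {"moves": [[[-0.04, -0.16, -0.08], [-0.35, -1, 0.4], 0.2], [[-0.04, -0.16, -0.08], [-0.35, -1, 0.4], 0.2], [[-0.04, -0.16, -0.08], [-0.35, -1, 0.4], 0.2], [[-0.04, -0.16, -0.08], [-0.35, -1, 0.4], 0.2], [[-0.04, -0.16, -0.08], [-0.35, -1, 0.4], 0.2], [[-0.04, -0.16, -0.08], [-0.35, -1, 0.4], 0.2]]}}

```text
clock: 4.6
eef_pos: [409.4, 109.0, 249.5]
tcp_rot: [3.139, 0.836, -3.13]
contact_force: [-0.2, 0.6, -0.0]
opening: 0.601
grasp_force: 0.0
```

```bash
python3 - <<'E'
from h import *
s=telemetry.sense();print(s["eef_pos"],s["qpos"],s["opening"])
rel([(500,17,172),(540,17,138)])
E
```

```text
[409.41091259 109.02304328 249.49950195] [ 0.58750542 -0.27623304  2.54184583 -1.2915745   0.4312012   0.10436247] 0.6012624178033525
[-0.006, -0.046, -0.009] [-0.016, -0.467, 0.685]
[-0.006, -0.046, -0.009] [-0.024, -0.47, 0.948]
```

Emit:
{"api": "step_arm", "payload": {"moves": [[[0, 0.2, 0], [0, 0, 0], 0.2], [[0, 0.4, 0], [0, 0, 0], 0.2], [[0, 0.4, 0], [0, -0.2, 0], 0.2], [[0, 0.4, 0], [0, -0.45, 0], 0.2], [[0, 0.4, 0], [0, -0.45, 0], 0.2]]}}

```text
clock: 5.1
eef_pos: [407.0, 49.4, 241.6]
tcp_rot: [-3.094, 0.567, -3.132]
contact_force: [-0.7, -0.2, -0.9]
opening: 0.599
grasp_force: 0.0
```

```bash
python3 - <<'E'
from h import *
s=telemetry.sense();print(s["eef_pos"],s["qpos"],s["opening"])
rel([(490,17,200),(500,17,172)],tilt=42)
E
```

```text
[407.03317771  49.42201185 241.6007532 ] [ 0.27319632 -0.28180078  2.40566532 -0.39113234  0.50958503 -0.99959203] 0.598806371275236
[-0.07, -0.211, -0.008] [-0.252, -0.142, 0.499]
[-0.07, -0.211, -0.008] [-0.219, -0.135, 0.643]
```

Emit:
{"api": "step_arm", "payload": {"moves": [[[-0.07, 0, 0], [-0.1, -0.14, 0.2], 0.2], [[-0.07, 0, 0], [-0.25, -0.14, 0.4], 0.2], [[-0.07, -0.05, 0], [-0.25, -0.14, 0.5], 0.2], [[-0.07, -0.1, 0], [-0.25, -0.14, 0.5], 0.2], [[-0.07, -0.2, 0], [-0.25, -0.14, 0.5], 0.2], [[-0.07, -0.2, 0], [-0.25, -0.14, 0.5], 0.2]]}}

```text
clock: 5.7
eef_pos: [499.5, 12.9, 189.4]
tcp_rot: [3.136, 0.709, -3.128]
contact_force: [0.1, 0.6, 0.7]
opening: 0.601
grasp_force: 0.0
```

```bash
python3 - <<'E'
from h import *
s=telemetry.sense();print(s["eef_pos"],s["qpos"],s["opening"])
rel([(540,17,144),(577,17,109)],tilt=42)
E
```

```text
[499.50088879  12.8538135  189.40760569] [ 0.02334897 -0.00339693  2.43329356 -0.298875    0.00308663 -1.26472341] 0.6011371777124502
[-0.0, -0.031, -0.008] [-0.008, 0.016, 0.399]
[-0.0, -0.031, -0.008] [-0.035, 0.012, 0.653]
```

The wrist is at its singularity (j5≈0), because the forearm is already about 41° from vertical. I'll turn the tool half round and flip the wrist (j4→π), which allows a tilt of about 60° well inside the joint ranges.

Emit:
{"api": "step_arm", "payload": {"moves": [[[0, 0.18, 0], [0, 0, 0], 0.2], [[0, 0.36, 0], [0, 0, -0.1], 0.2], [[0, 0.5, 0], [0, 0, -0.2], 0.2], [[0, 0.5, 0], [0, 0, -0.2], 0.2]]}}

```text
clock: 6.1
eef_pos: [478.2, 14.9, 226.4]
tcp_rot: [3.133, 0.325, -3.123]
contact_force: [1.2, 0.4, 0.0]
opening: 0.603
grasp_force: 0.0
```

Emit:
{"api": "step_arm", "payload": {"moves": [[[0, 0, 0.17], [0, 0, 0], 0.2], [[0, 0, 0.36], [0, 0, 0], 0.2], [[0, 0, 0.55], [0, 0, 0], 0.2], [[0, 0, 0.74], [0, 0, 0], 0.2], [[0, 0, 0.9], [0, 0, 0], 0.2], [[0, 0, 1], [0, 0, 0], 0.2]]}}

```text
clock: 6.7
eef_pos: [476.7, 14.7, 223.3]
tcp_rot: [2.901, 0.221, 2.345]
contact_force: [0.2, 0.9, 0.6]
opening: 0.598
grasp_force: 0.0
```

```bash
python3 - <<'E'
from h import *
s=telemetry.sense();print(s["eef_pos"],s["tcp_rot"],s["qpos"])
E
```

```text
[476.69171058  14.65472463 223.32875271] [2.90112013 0.22137516 2.34452897] [ 0.02285551 -0.03355043  2.16849387  0.01045588  0.68134412 -0.78477232]
```

Now j4≈0 and j6 is rising as predicted. I'll finish the half-turn.

Emit:
{"api": "step_arm", "payload": {"moves": [[[0, 0, 0.17], [0, 0, 0], 0.2], [[0, 0, 0.36], [0, 0, 0], 0.2], [[0, 0, 0.55], [0, 0, 0], 0.2], [[0, 0, 0.74], [0, 0, 0], 0.2], [[0, 0, 0.9], [0, 0, 0], 0.2], [[0, 0, 1], [0, 0, 0], 0.2]]}}

```text
clock: 7.3
eef_pos: [476.6, 14.7, 223.3]
tcp_rot: [2.816, -0.009, 1.587]
contact_force: [-0.6, 0.3, -0.4]
opening: 0.599
grasp_force: 0.0
```

Emit:
{"api": "step_arm", "payload": {"moves": [[[0, 0, 0.17], [0, 0, 0], 0.2], [[0, 0, 0.36], [0, 0, 0], 0.2], [[0, 0, 0.55], [0, 0, 0], 0.2], [[0, 0, 0.74], [0, 0, 0], 0.2], [[0, 0, 0.9], [0, 0, 0], 0.2], [[0, 0, 1], [0, 0, 0], 0.2]]}}

```text
clock: 7.9
eef_pos: [476.6, 14.7, 223.3]
tcp_rot: [2.914, -0.234, 0.828]
contact_force: [0.0, 0.7, -0.0]
opening: 0.598
grasp_force: 0.0
```

Emit:
{"api": "step_arm", "payload": {"moves": [[[0, 0, 0.17], [0, 0, 0], 0.2], [[0, 0, 0.36], [0, 0, 0], 0.2], [[0, 0, 0.55], [0, 0, 0], 0.2], [[0, 0, 0.74], [0, 0, 0], 0.2], [[0, 0, 0.9], [0, 0, 0], 0.2], [[0, 0, 1], [0, 0, 0], 0.2]]}}

```text
clock: 8.5
eef_pos: [476.7, 14.6, 223.3]
tcp_rot: [-3.132, -0.325, 0.014]
contact_force: [0.6, 0.9, -0.2]
opening: 0.599
grasp_force: 0.0
```

```bash
cat >> h.py <<'E'
def Rt(tilt,yaw=W):   # flipped: tool y = -world y
    t=np.radians(tilt); s,c=np.sin(t),np.cos(t)
    return R.from_euler('z',yaw)*R.from_matrix(np.array([[c,0,s],[0,-1,0],[s,0,-c]]))
E
python3 - <<'E'
from h import *
s=telemetry.sense();print(s["eef_pos"],s["tcp_rot"],s["qpos"])
rel([(430,14,230)],tilt=60)
# cone: swing heading of the tool sideways (yaw phi), tilt 40
R0=R.from_euler('xyz',s["tcp_rot"])
for phi in(.5,-.5):
  T=R.from_euler('z',phi)*Rt(45); print(phi,np.degrees((R0.inv()*T).as_rotvec())/45)
E
```

```text
[476.65715441  14.64874229 223.30078607] [-3.13205307 -0.32518543  0.01361919] [ 0.02283862 -0.03353978  2.16853465  0.01046883  0.68136869  1.57140139]
[-0.005, 0.919, -0.013] [-0.148, -0.001, -0.035]
0.5 [ 0.33247703  0.57042313 -0.55744029]
-0.5 [-0.34463466  0.57670411  0.53391326]
```

Emit:
{"api": "step_arm", "payload": {"moves": [[[0.1, 0, -0.15], [0, 0, 0], 0.2], [[0.22, 0.1, -0.33], [0, 0, 0], 0.2], [[0.33, 0.2, -0.5], [0, 0, 0], 0.2], [[0.33, 0.38, -0.55], [0, 0, 0], 0.2], [[0.33, 0.57, -0.56], [0, 0, 0], 0.2], [[0.33, 0.57, -0.56], [0, 0, 0], 0.2], [[0.33, 0.57, -0.56], [0, 0, 0], 0.2]]}}

```text
clock: 9.2
eef_pos: [475.3, 16.7, 222.2]
tcp_rot: [-3.089, -0.672, 0.451]
contact_force: [-0.1, -0.3, -0.0]
opening: 0.601
grasp_force: 0.0
```

```bash
python3 - <<'E'
from h import *
s=telemetry.sense();print(s["eef_pos"],s["tcp_rot"],s["qpos"])
R0=R.from_euler('xyz',s["tcp_rot"])
for phi,t in((.5,62),(.25,62),(.02,60)):
  T=R.from_euler('z',phi)*Rt(t,0); print(phi,np.degrees((R0.inv()*T).as_rotvec())/45)
E
```

```text
[475.25432289  16.65410259 222.22667294] [-3.08874724 -0.67211423  0.4514884 ] [-0.31257571 -0.04487532  2.34047705  0.9837348   0.59740214  0.01807258]
0.5 [-0.01850829  0.52065304 -0.05354234]
0.25 [-0.26488873  0.52484264  0.15149858]
0.02 [-0.48470717  0.48022221  0.34867031]
```

Emit:
{"api": "step_arm", "payload": {"moves": [[[0, 0.18, 0], [0, 0, 0], 0.2], [[-0.02, 0.36, -0.05], [0, 0, 0], 0.2], [[-0.02, 0.52, -0.05], [0, 0, 0], 0.2], [[-0.02, 0.52, -0.05], [0, 0, 0], 0.2], [[-0.15, 0.52, 0.05], [0, 0, 0], 0.2], [[-0.26, 0.52, 0.15], [0, 0, 0], 0.2]]}}

```text
clock: 9.8
eef_pos: [477.3, 16.8, 222.0]
tcp_rot: [-3.131, -1.061, 0.331]
contact_force: [1.6, 0.1, 0.1]
opening: 0.596
grasp_force: 0.0
```

```bash
python3 - <<'E'
from h import *
s=telemetry.sense();print(s["eef_pos"],s["tcp_rot"],s["qpos"])
rel([(500,17,156),(480,17,200)],tilt=60)
E
```

```text
[477.26037372  16.78958496 222.01359069] [-3.13071347 -1.06068784  0.33123246] [-0.41249782  0.089079    2.60236935  2.11107913  0.77298758 -1.12293421]
[-0.356, -0.016, 0.195] [-0.239, 0.065, 0.346]
[-0.356, -0.016, 0.195] [-0.093, 0.03, 0.157]
```

Emit:
{"api": "step_arm", "payload": {"moves": [[[0, 0, 0], [0, 0, 0.15], 0.2], [[-0.12, 0, 0.06], [-0.1, 0.02, 0.25], 0.2], [[-0.24, 0, 0.13], [-0.2, 0.05, 0.34], 0.2], [[-0.36, -0.02, 0.2], [-0.24, 0.065, 0.35], 0.2], [[-0.36, -0.02, 0.2], [-0.24, 0.065, 0.35], 0.2], [[-0.36, -0.02, 0.2], [-0.24, 0.065, 0.35], 0.2]]}}

```text
clock: 10.4
eef_pos: [516.1, 21.9, 144.1]
tcp_rot: [-3.138, -1.039, 0.019]
contact_force: [-0.1, 0.2, 0.7]
opening: 0.603
grasp_force: 0.0
```

```bash
python3 - <<'E'
from h import *
s=telemetry.sense();print(s["eef_pos"],s["tcp_rot"],s["qpos"])
rel([(550,17,125),(577,17,109)],tilt=60)
save("scene","s1")
E
```

```text
[516.06804122  21.90528787 144.12763695] [-3.13779673 -1.03912556  0.01874024] [ 0.06137826  0.40740904  2.6240938   3.18273341  0.92912638 -1.57380614]
[-0.001, 0.01, -0.002] [0.004, 0.029, 0.289]
[-0.001, 0.01, -0.002] [0.004, 0.032, 0.446]
```

View pics/s1.png

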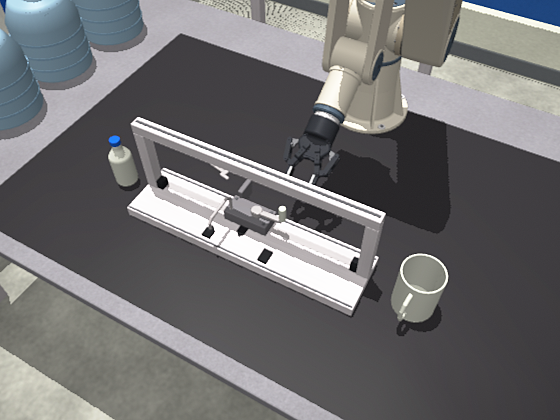

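The flip worked: j4≈π, the tilt is 60°, and the open fingers are in front of the grip under the beam. Going in.

Emit:
{"api": "step_arm", "payload": {"moves": [[[0, 0.01, 0], [0.004, 0.03, 0.15], 0.2], [[0, 0.01, 0], [0.004, 0.03, 0.29], 0.2], [[0, 0.01, 0], [0.004, 0.03, 0.38], 0.2], [[0, 0.01, 0], [0.004, 0.03, 0.45], 0.2], [[0, 0.01, 0], [0.004, 0.03, 0.45], 0.2]]}}

```text
clock: 10.95
eef_pos: [594.4, 18.4, 100.0]
tcp_rot: [-3.132, -1.049, 0.018]
contact_force: [0.4, -0.6, -0.1]
opening: 0.597
grasp_force: 0.0
```

```bash
python3 - <<'E'
from h import *
s=telemetry.sense();print(s["eef_pos"],s["tcp_rot"],s["qpos"],s["contact_force"])
a=save("scene","s2");b=save("top","t2")
a=cv2.resize(a[150:270,210:350],(560,480),interpolation=3);b=b[150:240,260:320];b=cv2.resize(b,(240,360),interpolation=3)
c=np.zeros((480,800,3),np.uint8);c[:,:560]=a;c[:360,560:]=b;cv2.imwrite("pics/c2.png",c[:,:,::-1])
E
```

```text
[594.404157    18.36511085 100.00539945] [-3.13219664 -1.04919619  0.01782048] [ 0.02807196  0.58295487  2.47134416  3.14097377  0.96192794 -1.56533445] [ 0.41277114 -0.5681722  -0.08823394]
```

View pics/c2.png

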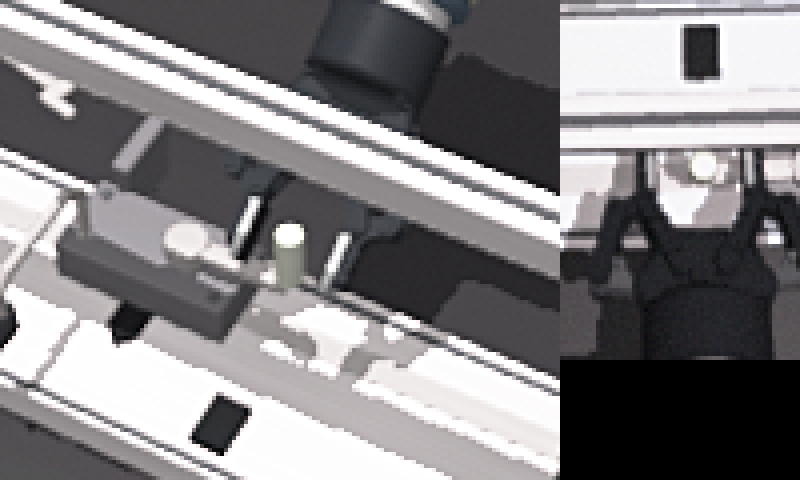

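Emit:
{"api": "step_arm", "payload": {"moves": [[[0, 0, 0], [0, 0.015, 0], -0.4], [[0, 0, 0], [0, 0.015, 0], -0.7], [[0, 0, 0], [0, 0.015, 0], -1], [[0, 0, 0], [0, 0.015, 0], -1], [[0, 0, 0], [0, 0.015, 0], -1], [[0, 0, 0], [0, 0.015, 0], -1]], "squeeze": 22}}

```text
clock: 11.65
eef_pos: [591.8, 16.3, 100.1]
tcp_rot: [-3.13, -1.047, 0.017]
contact_force: [-1.5, 0.2, 4.8]
opening: 0.204
grasp_force: 23.2
```

Emit:
{"api": "step_arm", "payload": {"moves": [[[0, 0, 0], [-0.017, 0.002, -0.03], -1], [[0, 0, 0], [-0.035, 0.007, -0.06], -1], [[0, 0, 0], [-0.052, 0.016, -0.09], -1], [[0, 0, 0], [-0.068, 0.028, -0.118], -1], [[0, 0, 0], [-0.084, 0.043, -0.145], -1], [[0, 0, 0], [-0.099, 0.061, -0.171], -1], [[0, 0, 0], [-0.113, 0.082, -0.195], -1], [[0, 0, 0], [-0.125, 0.106, -0.217], -1]]}}

```text
clock: 12.45
eef_pos: [542.5, -7.1, 100.0]
tcp_rot: [-3.13, -1.048, 0.016]
contact_force: [7.6, -4.5, 0.9]
opening: 0.202
grasp_force: 22.6
```

```bash
python3 - <<'E'
from h import *
s=telemetry.sense();print(s["eef_pos"],s["tcp_rot"],s["qpos"],s["contact_force"],s["opening"])
E
```

```text
[542.53440526  -7.05001081 100.03367492] [-3.12967317 -1.04809576  0.01585732] [-0.07047689  0.5985312   2.57420185  3.04321671  1.07912392 -1.56745835] [ 7.64236281 -4.45443947  0.88294679] 0.20244642150924685
```

Emit:
{"api": "step_arm", "payload": {"moves": [[[0, 0, 0], [-0.012, 0.026, -0.02], -1], [[0, 0, 0], [-0.022, 0.055, -0.038], -1], [[0, 0, 0], [-0.03, 0.085, -0.053], -1], [[0, 0, 0], [-0.038, 0.117, -0.065], -1], [[0, 0, 0], [-0.043, 0.15, -0.075], -1], [[0, 0, 0], [-0.047, 0.184, -0.081], -1], [[0, 0, 0], [-0.049, 0.219, -0.085], -1], [[0, 0, 0], [-0.05, 0.247, -0.086], -1]]}}

```text
clock: 13.25
eef_pos: [524.8, -56.6, 100.0]
tcp_rot: [-3.13, -1.049, 0.019]
contact_force: [11.5, 2.3, -0.4]
opening: 0.2
grasp_force: 22.1
```

Emit:
{"api": "step_arm", "payload": {"moves": [[[0, 0, 0], [0, 0, 0], -1], [[0, 0, 0], [0, 0, 0], -1], [[0, 0, 0], [0, 0, 0], -1]]}}

```text
clock: 13.55
eef_pos: [524.9, -56.7, 100.0]
tcp_rot: [-3.13, -1.049, 0.018]
contact_force: [9.0, -0.9, 1.1]
opening: 0.202
grasp_force: 22.2
```

```bash
cat > look.py <<'E'
from fit import *
np.set_printoptions(precision=2,suppress=True)
s=telemetry.sense();print(s["clock"],s["eef_pos"],s["tcp_rot"],s["qpos"],s["contact_force"],s["opening"])
D=[]
for i in range(4):
    imaging.grab_frame("scene")
    g={}
    for n,z in(("pointer_tip",34),("pointed_tab",30),("lever_grip",107),("lever_pivot",82)):
        m=imaging.mark_of("scene",n)
        if m: g[n]=at_z("scene",m[0]["xy"],z)[:2]; print(n,np.array(m[0]["xy"]),round(m[0]["conf"],2),g[n])
    if "pointer_tip" in g and "pointed_tab" in g:
        d=g["pointer_tip"]-g["pointed_tab"]; D.append(-np.sin(W)*d[0]+np.cos(W)*d[1])
print("pointer-tab y",D)
E
python3 look.py
```

```text
13.55 [524.9  -56.66  99.99] [-3.13 -1.05  0.02] [-0.29  0.61  2.59  2.83  1.1  -1.58] [ 9.   -0.94  1.09] 0.20233481623488564
pointer_tip [235.2 235. ] 0.8 [641.41 -80.06]
pointed_tab [213.2 227.1] 0.66 [ 645.1 -143.2]
lever_grip [266.8 250.2] 0.69 [685.4  37.7]
lever_pivot [238.  235.9] 0.75 [668.49 -51.2 ]
pointer_tip [240.2 234.3] 0.66 [633.6 -70.4]
pointed_tab [213.6 228. ] 0.68 [ 646.97 -140.76]
lever_grip [271.7 184.8] 0.48 [509.64 -50.28]
lever_pivot [257.1 208.3] 0.69 [574.76 -54.73]
pointer_tip [235.4 234.3] 0.73 [639.36 -80.77]
pointed_tab [214.4 229.7] 0.67 [ 650.43 -136.05]
lever_grip [269.5 184.9] 0.62 [512.58 -54.89]
lever_pivot [256.1 206.8] 0.51 [571.88 -59.31]
pointer_tip [238.  234.2] 0.63 [635.98 -75.32]
pointed_tab [210.2 226.6] 0.68 [ 647.45 -150.66]
lever_grip [267.2 183.2] 0.57 [510.47 -62.71]
lever_pivot [257.6 209.8] 0.49 [578.23 -51.24]
pointer-tab y [np.float64(63.20858871320583), np.float64(70.63238002773427), np.float64(55.50889309449868), np.float64(75.5770079835364)]
```

Emit:
{"api": "step_arm", "payload": {"moves": [[[0, 0, 0], [0, 0.04, 0], -1], [[0, 0, 0], [0, 0.08, 0], -1], [[0, 0, 0], [0, 0.12, 0], -1], [[0, 0, 0], [0, 0.16, 0], -1], [[0, 0, 0], [0, 0.2, 0], -1], [[0, 0, 0], [0, 0.24, 0], -1], [[0, 0, 0], [0, 0.28, 0], -1], [[0, 0, 0], [0, 0.28, 0], -1]]}}

```text
clock: 15.35
eef_pos: [526.0, -112.2, 99.9]
tcp_rot: [-3.13, -1.05, 0.02]
contact_force: [9.0, 3.3, 2.8]
opening: 0.199
grasp_force: 22.5
```

```bash
cat > crop.py <<'E'
from h import *
import sys
s=telemetry.sense();print(s["clock"],s["eef_pos"],s["qpos"],s["contact_force"],s["opening"])
ims=np.mean([imaging.grab_frame("scene").astype(float) for _ in range(4)],0).astype(np.uint8)
cv2.imwrite("pics/%s_full.png"%sys.argv[1],ims[:,:,::-1])
c=ims[190:265,180:280]; cv2.imwrite("pics/%s.png"%sys.argv[1],cv2.resize(c,(800,600),interpolation=cv2.INTER_LINEAR)[:,:,::-1])
E
python3 crop.py c3
```

```text
15.35 [ 526.03855637 -112.21280333   99.88536309] [-0.49518525  0.59407906  2.54765653  2.61366365  1.04988925 -1.56441893] [9.03812949 3.3128342  2.83165063] 0.19906005665930937
```

View pics/c3.png

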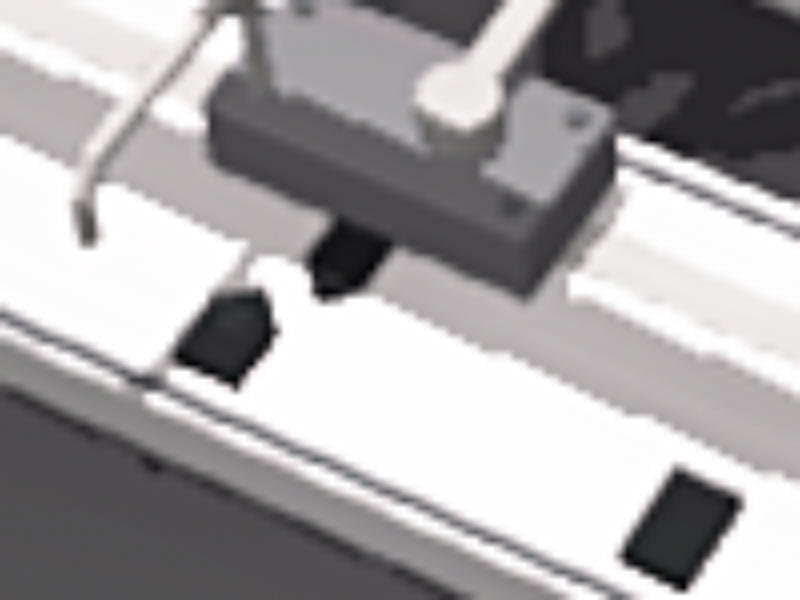

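```bash
cat > meas.py <<'E'
from h import *
import sys
np.set_printoptions(precision=2,suppress=True)
f=sys.argv[1]; im=cv2.imread(f,0)[215:265,185:285]
u=cv2.resize(im,None,fx=4,fy=4,interpolation=cv2.INTER_CUBIC)
n,l,st,ce=cv2.connectedComponentsWithStats((u<float(sys.argv[2]) if len(sys.argv)>2 else u<75).astype(np.uint8))
c,s=np.cos(W),np.sin(W)
for i in range(1,n):
    if 300<st[i,4]<8000:
        yy,xx=np.where(l==i); P=np.array([at_z("scene",((a+.5)/4-.5+185,(b+.5)/4-.5+215),34.) for a,b in zip(xx,yy)])
        y=-s*P[:,0]+c*P[:,1]; x=c*P[:,0]+s*P[:,1]
        print("area",st[i,4],"px",ce[i]/4+[185,215],"x %.1f..%.1f"%(x.min(),x.max()),"y mean %.2f mid %.2f min %.2f max %.2f"%(y.mean(),(y.min()+y.max())/2,y.min(),y.max()),"tip y",y[x<x.min()+2.5].mean(),"far y",y[x>x.max()-2.5].mean())
E
for t in 60 75 95; do python3 meas.py pics/c3_full.png $t; done
```

```text
area 1099 px [223.31 222.08] x 604.5..635.5 y mean -142.84 mid -143.24 min -153.96 max -132.53 tip y -143.6843413846354 far y -142.09522658118254
area 1446 px [208.49 232.14] x 642.8..677.3 y mean -158.74 mid -158.63 min -170.97 max -146.29 tip y -159.3537926519756 far y -158.4445445346366Traceback (most recent call last):
  File "meas.py", line 10, in <module>
    yy,xx=np.where(l==i); P=np.array([at_z("scene",((a+.5)/4-.5+185,(b+.5)/4-.5+215),34.) for a,b in zip(xx,yy)])
                                      ~~~~^^^^^^^^^^^^^^^^^^^^^^^^^^^^^^^^^^^^^^^^^^^^^^^
  File "h.py", line 10, in at_z
    o,d=ray(c,px); return o+d*(z-o[2])/d[2]
        ~~~^^^^^^
  File "h.py", line 7, in ray
    k,T=cal(c); d=np.array([(px[0]-k["cx"])/k["fx"],-(px[1]-k["cy"])/k["fy"],-1.])
        ~~~^^^
  File "h.py", line 5, in cal
    k=imaging.calibration(c); return k,np.array(k["cam_to_world"])
ValueError: time passes only in moves, steps and waits
Traceback (most recent call last):
  File "meas.py", line 10, in <module>
    yy,xx=np.where(l==i); P=np.array([at_z("scene",((a+.5)/4-.5+185,(b+.5)/4-.5+215)
[... 445 characters left out ...]
rror: time passes only in moves, steps and waits
Traceback (most recent call last):
  File "meas.py", line 10, in <module>
    yy,xx=np.where(l==i); P=np.array([at_z("scene",((a+.5)/4-.5+185,(b+.5)/4-.5+215),34.) for a,b in zip(xx,yy)])
                                      ~~~~^^^^^^^^^^^^^^^^^^^^^^^^^^^^^^^^^^^^^^^^^^^^^^^
  File "h.py", line 10, in at_z
    o,d=ray(c,px); return o+d*(z-o[2])/d[2]
        ~~~^^^^^^
  File "h.py", line 7, in ray
    k,T=cal(c); d=np.array([(px[0]-k["cx"])/k["fx"],-(px[1]-k["cy"])/k["fy"],-1.])
        ~~~^^^
  File "h.py", line 5, in cal
    k=imaging.calibration(c); return k,np.array(k["cam_to_world"])
ValueError: time passes only in moves, steps and waits
```

```bash
sed -i 's/^def cal(c):/import functools\n@functools.lru_cache(None)\ndef cal(c):/' h.py; python3 - <<'E'
from h import *
im=cv2.imread("pics/c3_full.png")
E
for t in 75 90; do python3 meas.py pics/c3_full.png $t; done; echo; python3 meas.py pics/s0.png 60
```

```text
area 3158 px [234.28 220.76] x 562.3..635.8 y mean -120.58 mid -125.08 min -165.70 max -84.47 tip y -86.79384791058295 far y -141.9966802878506
area 1516 px [208.45 232.1 ] x 642.5..677.6 y mean -158.89 mid -158.49 min -171.09 max -145.89 tip y -159.44457990503324 far y -158.39548330874646
area 1574 px [209.53 252.54] x 709.8..717.3 y mean -123.67 mid -121.02 min -195.80 max -46.24 tip y -122.74771401660466 far y -149.1050695000275
area 1938 px [264.96 256.21] x 641.0..678.4 y mean 0.02 mid 0.14 min -11.67 max 11.94 tip y -0.9072933272700975 far y 1.6078953473402389
area 4226 px [234.51 220.27] x 562.0..635.8 y mean -120.89 mid -125.17 min -166.82 max -83.51 tip y -86.11935944083316 far y -141.8315626945047
area 1570 px [208.43 232.07] x 642.5..677.9 y mean -158.98 mid -158.63 min -171.39 max -145.87 tip y -159.46739121144077 far y -158.72164644500782
area 1999 px [264.98 256.18] x 640.7..678.4 y mean 0.03 mid 0.10 min -11.84 max 12.04 tip y -1.2178872391304136 far y 1.6259307047625613

area 1116 px [242.2  230.24] x 604.3..635.9 y mean -87.73 mid -87.64 min -99.03 max -76.25 tip y -87.12921916161872 far y -86.88591283712744
area 1210 px [208.47 232.73] x 642.5..677.2 y mean -157.78 mid -157.99 min -169.70 max -146.29 tip y -159.43947999338053 far y -157.53934171392314
area 1873 px [264.99 256.23] x 641.3..678.1 y mean 0.10 mid 0.19 min -11.32 max 11.70 tip y -0.8404358255100581 far y 1.7491321988586694
```

Emit:
{"api": "step_arm", "payload": {"moves": [[[0, 0, 0], [0, 0.02, 0], -1], [[0, 0, 0], [0, 0.04, 0], -1], [[0, 0, 0], [0, 0.06, 0], -1], [[0, 0, 0], [0, 0.075, 0], -1], [[0, 0, 0], [0, 0.075, 0], -1], [[0, 0, 0], [0, 0.075, 0], -1]]}}

```text
clock: 16.15
eef_pos: [526.3, -126.3, 99.8]
tcp_rot: [-3.13, -1.05, 0.021]
contact_force: [8.0, 4.8, 3.8]
opening: 0.202
grasp_force: 22.6
```

```bash
python3 crop.py c4; for t in 60 75; do python3 meas.py pics/c4_full.png $t; done
```

```text
16.15 [ 526.31396107 -126.29118128   99.81038906] [-0.54230941  0.59127864  2.53293717  2.55971681  1.03517689 -1.5530681 ] [7.95247152 4.78603993 3.79465632] 0.20196944776972117
area 1089 px [218.63 220.  ] x 604.1..636.0 y mean -156.82 mid -157.23 min -168.51 max -145.95 tip y -157.71052008431056 far y -155.25802503614744
area 1377 px [208.67 232.23] x 642.8..677.2 y mean -158.20 mid -158.03 min -169.76 max -146.29 tip y -159.47304768018583 far y -157.58708223529254
area 1877 px [264.99 256.23] x 641.3..678.1 y mean 0.10 mid 0.10 min -11.49 max 11.70 tip y -0.8404358255100581 far y 1.7491321988586694
area 2888 px [229.38 219.32] x 569.7..636.0 y mean -133.92 mid -133.44 min -168.51 max -98.36 tip y -100.75010766787497 far y -155.3084278314354
area 1431 px [208.66 232.2 ] x 642.5..677.3 y mean -158.26 mid -157.89 min -169.89 max -145.89 tip y -159.6182734464891 far y -157.47061231410822
area 1579 px [209.55 252.54] x 709.8..717.2 y mean -123.63 mid -121.02 min -195.80 max -46.24 tip y -122.86611352988362 far y -144.71601040645356
area 1940 px [264.96 256.21] x 641.0..678.4 y mean 0.03 mid 0.14 min -11.67 max 11.94 tip y -0.9072933272700975 far y 1.537258122011499
```

Emit:
{"api": "step_arm", "payload": {"moves": [[[0, 0, 0], [0, 0.005, 0], -1], [[0, 0, 0], [0, 0.01, 0], -1], [[0, 0, 0], [0, 0.01, 0], -1], [[0, 0, 0], [0, 0.01, 0], -1], [[0, 0, 0], [0, 0.01, 0], -1]]}}

```text
clock: 16.85
eef_pos: [526.3, -127.9, 99.8]
tcp_rot: [-3.13, -1.05, 0.021]
contact_force: [8.3, 6.3, 5.3]
opening: 0.2
grasp_force: 22.6
```

```bash
python3 crop.py c5; for t in 60; do python3 meas.py pics/c5_full.png $t; done
```

```text
16.85 [ 526.33676061 -127.93037815   99.83868254] [-0.54823607  0.59085908  2.53098     2.55218371  1.03330756 -1.55135881] [8.28804944 6.28654941 5.25001031] 0.19987138499551407
area 1080 px [218.13 219.78] x 604.1..635.8 y mean -158.31 mid -158.36 min -169.64 max -147.07 tip y -158.44337770568225 far y -157.37284052645012
area 1376 px [208.67 232.22] x 642.8..677.2 y mean -158.20 mid -158.03 min -169.76 max -146.29 tip y -159.47304768018583 far y -157.53934171392314
area 1876 px [264.98 256.23] x 641.3..678.1 y mean 0.10 mid 0.10 min -11.49 max 11.70 tip y -0.8404358255100581 far y 1.7491321988586694
```

The pointer and tab agree to about 0.5 mm. Now I'll close the lever along its arc.

Emit:
{"api": "step_arm", "payload": {"moves": [[[0, 0, 0], [0.005, -0.016, 0.009], -1], [[0, 0, 0], [0.006, -0.058, 0.011], -1], [[0, 0, 0], [0.011, -0.11, 0.02], -1], [[0, 0, 0], [0.02, -0.159, 0.035], -1], [[0, 0, 0], [0.033, -0.205, 0.057], -1], [[0, 0, 0], [0.049, -0.247, 0.084], -1], [[0, 0, 0], [0.067, -0.284, 0.116], -1], [[0, 0, 0], [0.089, -0.315, 0.153], -1]]}}

```text
clock: 17.85
eef_pos: [559.1, -64.7, 99.8]
tcp_rot: [-3.129, -1.048, 0.017]
contact_force: [0.1, -3.2, 5.9]
opening: 0.201
grasp_force: 23.5
```

Emit:
{"api": "step_arm", "payload": {"moves": [[[0, 0, 0], [0.023, -0.024, 0.04], -1], [[0, 0, 0], [0.043, -0.038, 0.075], -1], [[0, 0, 0], [0.065, -0.048, 0.113], -1], [[0, 0, 0], [0.083, -0.051, 0.143], -1], [[0, 0, 0], [0.092, -0.052, 0.158], -1], [[0, 0, 0], [0.099, -0.052, 0.171], -1], [[0, 0, 0], [0.099, -0.052, 0.171], -1]]}}

```text
clock: 18.55
eef_pos: [596.5, -53.7, 99.3]
tcp_rot: [-3.128, -1.045, 0.016]
contact_force: [-12.4, -3.7, 13.1]
opening: 0.202
grasp_force: 25.1
```

```bash
python3 crop.py c6; for t in 60; do python3 meas.py pics/c6_full.png $t; done
```

```text
18.55 [596.47839241 -53.70798909  99.26219012] [-0.21113128  0.58082942  2.45311348  2.88236321  0.94087589 -1.53134053] [-12.35619153  -3.67760323  13.13238564] 0.2015484522241348
area 1081 px [218.14 219.78] x 604.1..635.8 y mean -158.29 mid -158.36 min -169.64 max -147.07 tip y -158.52186230895842 far y -157.37284052645012
area 1378 px [208.67 232.22] x 642.8..677.2 y mean -158.20 mid -158.03 min -169.76 max -146.29 tip y -159.40278362684424 far y -157.58708223529254
area 1879 px [264.98 256.24] x 641.3..678.1 y mean 0.10 mid 0.10 min -11.49 max 11.70 tip y -0.8404358255100581 far y 1.7491321988586694
```

Emit:
{"api": "step_arm", "payload": {"moves": [[[0, 0, 0], [0, 0, 0], 0], [[0, 0, 0], [0, 0, 0], 0.2], [[0, 0, 0], [0, 0, 0], 0.2], [[0, 0, 0], [0, 0, 0], 0.2], [[0, 0, 0], [0, 0, -0.1], 0.2], [[0, 0, 0], [0, 0, -0.25], 0.2], [[0, 0, 0], [0, 0, -0.4], 0.2], [[0, 0, 0], [0, 0, -0.4], 0.2]]}}

```text
clock: 19.55
eef_pos: [526.3, -55.5, 139.8]
tcp_rot: [-3.129, -1.045, 0.016]
contact_force: [-0.6, -0.4, -0.0]
opening: 0.6
grasp_force: 0.0
```

```bash
python3 crop.py c7; python3 meas.py pics/c7_full.png 60; python3 look.py | tail -9
```

```text
19.55 [526.31437082 -55.53290873 139.78958681] [-0.28018156  0.43299704  2.58947592  2.80563312  0.93159459 -1.51801964] [-0.619504   -0.39499142 -0.00644794] 0.6002007334746414
area 1095 px [218.18 219.75] x 604.1..635.8 y mean -158.24 mid -158.08 min -169.64 max -146.51 tip y -157.9329989468622 far y -157.37284052645012
area 348 px [243.16 218.7 ] x 570.9..605.0 y mean -104.11 mid -105.48 min -110.53 max -100.43 tip y -102.80343720439554 far y -102.66901484833093
area 1381 px [208.67 232.21] x 642.8..677.2 y mean -158.21 mid -158.03 min -169.76 max -146.29 tip y -159.40278362684424 far y -157.58708223529254
area 1887 px [264.97 256.23] x 641.3..678.1 y mean 0.07 mid 0.10 min -11.49 max 11.70 tip y -0.9309285539321376 far y 1.6444811462140345
pointer_tip [212.5 224.7] 0.84 [ 641.99 -146.9 ]
pointed_tab [214.9 227. ] 0.46 [ 642.77 -139.65]
lever_grip [256.6 203.5] 0.58 [579.51 -52.19]
lever_pivot [231.1 198.8] 0.61 [ 580.02 -126.88]
pointer_tip [214.8 225.8] 0.95 [ 642.07 -139.93]
pointed_tab [212.4 229.4] 0.65 [ 652.08 -140.94]
lever_grip [257.9 204. ] 0.83 [579.33 -48.66]
lever_pivot [233.6 199.1] 0.77 [ 577.83 -120.92]
pointer-tab y [np.float64(-13.328153016181675), np.float64(5.044102123824305), np.float64(-7.225843844360651), np.float64(1.2281248623672287)]
```

View pics/c7.png

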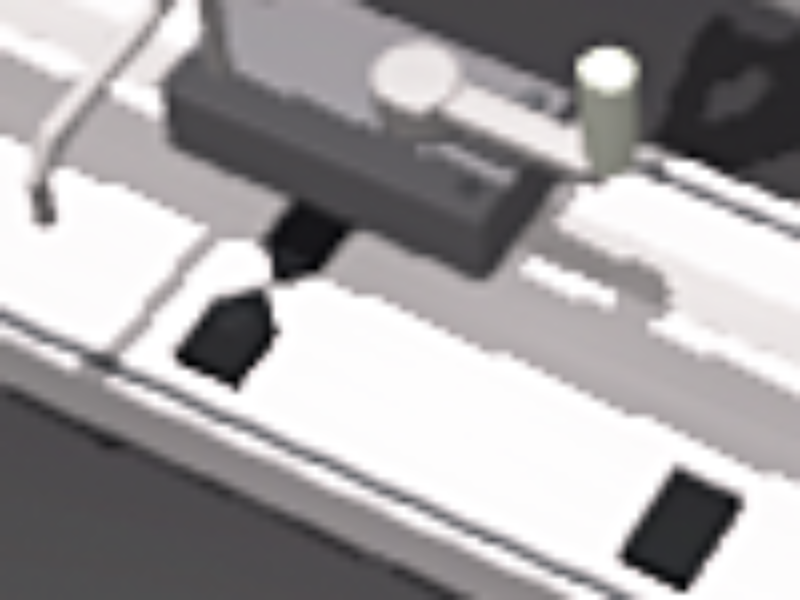

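The picture shows the pointer tip at (272, 283) touching the tab tip at (268, 290). The lever lies along the rail with its grip at the +y end, and the gripper is clear. Handing in.

```bash
python3 -c "
from rig import r
print(r.sign_off())"
```

```text
the job is handed in; nothing more can be done
None
```

I opened the lever, slid the carriage until its pointer was within about 1.5 mm of the pointed tab's tip (measured in the camera picture), closed the lever and backed the gripper clear, then handed the job in at about 20 s; the sign-off call gave no verdict.

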